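Hold a shaft collar on the grain mill's set-screw flat

TASK

On the grain mill, turn the upright drive shaft by hand until one of its two set-screw flats faces the hex key in its guide; feel for the flats with the fingers. Of the three collars on the board take the one whose bore fits the shaft, slide it down over the shaft with its set-screw pointing straight at the key and sitting on the flat, and hold it there, level and with the screw at the height of the key. Finish still holding the collar, ready for someone to drive the screw home, and leave the other things where they are.

Things in the scene. Friction and masses are not known exactly. Their poses are not given: they have to be found in the camera images.
- seat (a point): Point on the axis of the mill's upright drive shaft at the hex key's height, 123 mm above the table: where the centre of the collar must be held. Fixed on the mill; x points level from the shaft to the key (within about 17 deg of straight away from the robot), z up.
- mill: Fixed grey mill housing, 150 by 140 mm about the shaft, top 80 mm above the table; 80 mm thick motor out to 155 mm on its +y side. Origin: on the table under the shaft's axis; x towards the key.
- key_tip (a point): Tip of the hex key (6 mm thick), which lies level along the mill's x in an aluminium guide block: tip 80 mm, block 94 mm from the shaft's axis. Block 50 mm wide, its top 135 mm above the table. Axes as the mill's.
- shaft_top (a point): Centre of the shaft's top end, 140 mm above the table. Axes are the mill's and do NOT turn with the shaft. Steel shaft, 22 mm diameter; its top 35 mm has two opposite flats 11 mm apart, each 19 mm wide, with a 1.5 mm chamfer at the end. Below: 15 mm of full round, then a 32 mm wide shoulder. Turns both ways with slight friction (0.04 N m) and stays where left.
- flats (a point): Point on the shaft's axis at mid-height of the flats, 122 mm above the table; axes are the mill's. Where the flats face is not given: neither is nearer than 43 deg to facing the key at the start. Fingers pinching the shaft stop at 11 mm across the flats, else 22 mm x cos(60 deg - a), a = angle off the flats; 22 mm from a = 60 deg on. A screw tip passes the shaft's end only along a flat.
- collar_m_center (a point): Plain steel shaft collar lying flat on the board: 48 mm outside, 22 mm high, bore 24 mm. It is the one that fits the 22 mm shaft. This point: its centre, 11 mm above its underside; z along the bore, x out along its set-screw (yaw up to 90 deg either way). The dark screw, half-way up, is 8 mm thick, its head ending 28.5 mm from the centre; its tip sticks 5 mm into the bore. Mass 0.11 to 0.22 kg.
- screw_head (a point): Outer end of the set-screw of the 24 mm bored collar, 28.5 mm from the collar's centre along the collar's x axis, half-way up.
- collar_s_center (a point): Plain steel shaft collar lying flat on the board: 48 mm outside, 22 mm high, bore 16 mm. Too small for the shaft; leave it. This point: its centre, 11 mm above its underside; z along the bore, x out along its set-screw (yaw up to 90 deg either way). The dark screw, half-way up, is 8 mm thick, its head ending 28.5 mm from the centre; its tip sticks 5 mm into the bore.
- collar_l_center (a point): Plain steel shaft collar lying flat on the board: 48 mm outside, 22 mm high, bore 33 mm. Too loose on the shaft; leave it. This point: its centre, 11 mm above its underside; z along the bore, x out along its set-screw (yaw up to 90 deg either way). The dark screw, half-way up, is 8 mm thick, its head ending 28.5 mm from the centre; its tip sticks 5 mm into the bore.
- board: Fixed wooden board, 130 mm by 300 mm (its own x and y), 14 mm thick, on which the three collars lie in a row along its y, 100 mm apart. Origin: centre of its underside.
- jar_red: Bystander: small preserving jar, 76 mm across, 94 mm high. Origin: centre of its underside.
- jar_green: Bystander: small preserving jar, 76 mm across, 94 mm high. Origin: centre of its underside.
- can: Bystander: tin can, 74 mm across, 110 mm high. Origin: centre of its underside.
- jar_band: Bystander: brass jar screw band, 86 mm across, 16 mm high. Origin: centre of its underside.
- jar_lid: Bystander: flat brass jar lid, 70 mm across, 5 mm thick. Origin: centre of its underside.
- mallet: Bystander: rubber mallet lying on the table, 260 mm long, handle to its -x. Origin: on the table under its middle.
Things that resemble listed ones, but are neither listed nor needed, are in the scene too. What is shaped like the part that bears collar_m_center but yellow is not meant.

How it is judged:
By the outcome, as a careful person would: the job done as asked, in the order asked, and still so for the second after the job is handed in, while the arm keeps its last pose, push and grip.
It also fails if it takes over 72 s, if anything falls off the work surface, if the arm or the gripper's body presses on something with over 40 N, if the wrist force passes 120 N, or if a joint passes its speed limit or range.

ROBOT

A 6-joint arm with a two-finger parallel gripper is mounted at the origin on the work surface. World frame = base frame: x ahead of the robot, y to its left, z up, the work surface at z = 0. Lengths are in m, angles in rad, forces in N, time in s.
With the tool pointing down it reaches from about 0.325 to 0.85 m from the base axis. Payload 4.4 kg.
Tool frame: the origin (TCP) lies at the very end of the fingers, on their centre line; the grasp point (between the pads) lies grip_point_offset behind it (grip_point_offset is the distance from the TCP to the grasp point, in m); z points along the fingers, y is the line along which they close (so a half turn about z gives the same grasp; the last joint's range is limited). The gripper opens to 94 mm and grips with 3 to 60 N. Pads are 16 mm wide; open, the fingers measure 119 mm over their backs; the gripper's body (75 mm by 177 mm) begins 78 mm behind the grasp point.
Start: joints at [-0.15, 0.207, 1.542, -0, 1.393, -0.15], TCP at [0.575, -0, 0.205] pointing down, gripper open.
Joint ranges: [-2.73, 2.73], [-0.86, 2.22], [0.23, 2.46], [-1.11, 4.25], [0.08, 2.63], [-2.82, 2.82]. Speed limits (rad/s): [2.79, 2.79, 3.14, 3.14, 3.14, 3.14].

INTERFACE

Orientations are given as [roll, pitch, yaw] about the fixed x, y, z axes, in that order (R = Rz(yaw) Ry(pitch) Rx(roll)).
In Python, from workcell import * gives the robot as it stands.
- The arm moves only by the tool drive_tool, never from a script. Its argument "motion" is a list of rows, each an object of numbers: "tx", "ty", "tz": the shift along the tool's x, y, z in mm; "rx", "ry", "rz": the turn, a rotation vector about the tool's x, y, z in degrees; "gripper": the opening, from 0 (shut) to 1 (fully open). In form: [{"tx": .., "ty": .., "tz": .., "rx": .., "ry": .., "rz": .., "gripper": ..}, ...]. A call has 1 to 20 rows; each row is the pose to reach, as a shift and turn from the pose commanded when the call began, along the tool's axes at that moment; what a row does not reach only later rows make up. A row lasts 1/8 s, in which the tool goes at most 62.5 mm and 10.7 degrees, less where a joint would pass 70% of its speed; a pose out of reach is approached as far as the arm can. A call with a gripper value outside its range is refused whole. The fingers move at their own pace and stop on an object; "squeeze" is the grip in N (left out, the last holds). Time passes only in rows, so rows that repeat a pose let the fingers close. It gives the time, the measured TCP pose, the force, the opening and the grip force at its end, in the units of the state.
- get_state(): the state, without advancing time (a new reading comes with each control period).
- read_camera(name): name is "scene" or "side" or "wrist"; returns a dict with "pixels" (384x512x3 uint8, blue, green, red), "depth" (384x512 float32, m along the optical axis (not along the pixel's ray), 0 where there is no reading), "fovy" (degrees; the focal length in pixels is half the picture's height over the tangent of half this angle, whatever the lens; pixels are square), "cx", "cy" (the principal point, pixels), "k1" (the pictures are not rectified: a ray, as slopes to the right and down, at radius r is drawn at 1 + k1 r^2 times it, then the intrinsics apply), "world_from_camera" (4x4, takes a point from camera to world coordinates). Camera axes: x right, y down, z forward; pixel columns grow to the right and rows downward; lengths in m; the calibration is good to about 2 mm. A picture is of the moment at which its call begins.
- sign_off(): hands the job in; it is judged then, once.
The state is a dict: "time_s": time; "qpos": joint angles; "dq": joint speeds; "tau": joint torques, N m; "tool_pos": TCP position; "tool_rot": TCP orientation; "ft_force": force on the tool from outside, world axes, zero at the start; "moment": the same for the moment, N m; "width": opening from 0.0 (shut) to 1.0 (fully open); "gripper_force": force on a finger pad.
Only numpy, scipy, OpenCV 4.12 (cv2) and the standard library are available. Lean on these libraries where they do the work, as an engineer would, in place of code of your own. Each camera call takes 0.05 s, during which the arm holds its last target. There are 200 camera calls.

## Working session

There is one attempt and no reset: what is moved stays moved. The work goes in short steps, Python scripts to look and compute and a tool call to move; the robot and the scene stay as the last step left them, time stands still between calls to the robot, and variables do not carry over. Pictures are saved under pics/ and viewed, at most 10 in all, crops included, and the job is handed in when it is done.

Besides the shell and the picture viewer there is one more tool, called as name(argument=value, ...) on one line, values as JSON. drive_tool: Moves the arm, as the interface text tells. Its arguments: {"type":"object","properties":{"motion":{"type":"array"},"squeeze":{"type":"number"}},"required":["motion"]}

```bash
ls; mkdir -p pics; cat > h.py <<'E'
from workcell import *
import numpy as np, cv2
from scipy.spatial.transform import Rotation as R
def cam(n):
    c=read_camera(n); h,w=c["depth"].shape
    f=h/2/np.tan(np.radians(c["fovy"])/2); c["f"]=f
    u,v=np.meshgrid(np.arange(w),np.arange(h))
    K=np.array([[f,0,c["cx"]],[0,f,c["cy"]],[0,0,1.]])
    p=cv2.undistortPoints(np.stack([u.ravel(),v.ravel()],1).astype(float)[:,None],K,np.array([c["k1"],0,0,0.]))[:,0].reshape(h,w,2)
    d=c["depth"].astype(float)
    P=np.dstack([p[...,0]*d,p[...,1]*d,d]); T=c["world_from_camera"]
    W=P@T[:3,:3].T+T[:3,3]; W[d==0]=np.nan
    c["W"]=W; return c
E
python3 - <<'E'
from h import *
for n in("scene","side"):
    c=cam(n); cv2.imwrite(f"pics/{n}0.png",c["pixels"]); np.savez(f"{n}0.npz",W=c["W"],px=c["pixels"]); print(n,c["world_from_camera"].round(3).tolist(),c["f"],c["k1"])
s=get_state(); print(s); 
try: print(grip_point_offset)
except Exception as e: print(e)
E
```

```text
pics
scene [[0.145, 0.624, -0.768, 1.368], [0.989, -0.097, 0.108, -0.109], [-0.007, -0.776, -0.631, 0.739], [0.0, 0.0, 0.0, 1.0]] 351.2260493332011 -0.05414555326706573
side [[0.732, -0.441, 0.52, -0.124], [-0.682, -0.465, 0.565, -0.792], [-0.007, -0.768, -0.641, 0.991], [0.0, 0.0, 0.0, 1.0]] 436.43110290216595 0.03535444167844689
{'time_s': 0.1, 'qpos': array([-1.50505049e-01,  2.07334365e-01,  1.54279593e+00,  1.33714649e-05,
        1.39353015e+00, -1.50541072e-01]), 'dq': array([-0.0012182 , -0.00021658, -0.00503692, -0.00058274,  0.00040446,
       -0.00075498]), 'tau': array([-3.50521914e-04, -3.71862960e+01, -2.82294059e+01,  7.01280241e-02,
        3.11360427e-02, -6.17781598e-05]), 'tool_pos': array([5.74265659e-01, 1.01696754e-04, 2.04414378e-01]), 'tool_rot': array([-3.13955022e+00, -3.23121126e-04,  1.57082965e+00]), 'ft_force': array([ 0.56126045, -0.02569172, -0.49802595]), 'moment': array([-0.05521137, -0.0320795 , -0.03468599]), 'gripper_force': 0.0, 'width': 0.9982030704253183}
0.0188
```

View pics/scene0.png

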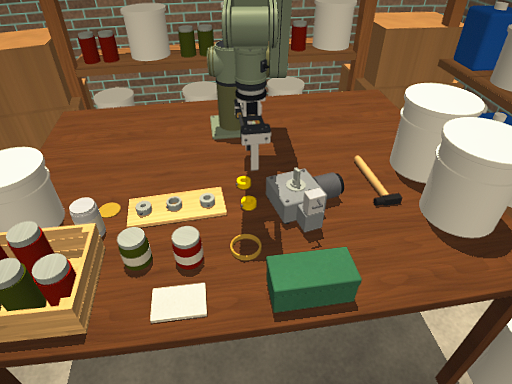

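View pics/side0.png

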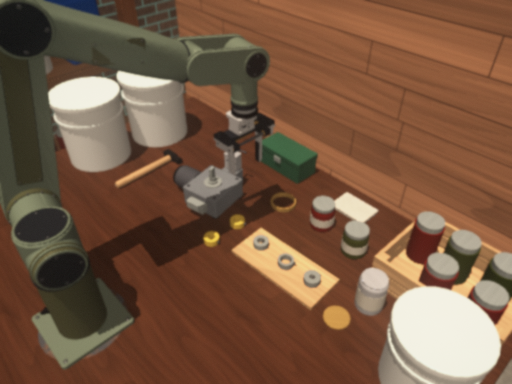

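The scene view shows the board's three collars at about (144,209), (174,203), (207,200), the shaft at (297,178) and the guide block at (314,205). The side view shows the collars at (261,242), (287,261), (312,278) and the shaft at (212,175). Next I'll get 3D estimates.

```bash
python3 - <<'E'
from h import *
for n,pts,sh in(("scene",[(144,209),(174,203),(207,200)],(297,178)),("side",[(261,242),(287,261),(312,278)],(212,175))):
    d=np.load(n+"0.npz"); W=d["W"]
    for p in pts:
        w=W[p[1]-14:p[1]+15,p[0]-16:p[0]+17].reshape(-1,3); m=(w[:,2]>.030)&(w[:,2]<.042)
        q=w[m]; (c,r)=cv2.minEnclosingCircle(q[:,:2].astype(np.float32)); print(n,m.sum(),c,r,q[:,2].mean())
    w=W[sh[1]-45:sh[1]+60,sh[0]-45:sh[0]+50].reshape(-1,3)
    q=w[(w[:,2]>.136)&(w[:,2]<.146)]; print("top",len(q),np.median(q,0))
    q=w[(w[:,2]>.128)&(w[:,2]<.136)];print("guide?",len(q),np.median(q,0),q.min(0),q.max(0))
    q=w[(w[:,2]>.075)&(w[:,2]<.084)];q=q[:,:2].astype(np.float32);print("housing",len(q),cv2.minAreaRect(q))
E
```

```text
scene 141 (0.5212789177894592, -0.3292641341686249) 0.026358798146247864 0.03649270161984363
scene 104 (0.5147973299026489, -0.2390322983264923) 0.027074145153164864 0.0354962348023708
scene 126 (0.5129331350326538, -0.13766226172447205) 0.025930410251021385 0.03589059967579065
top 115 [0.65518995 0.15106143 0.13692931]
guide? 118 [0.66728491 0.15400134 0.13440428] [0.54021415 0.1278053  0.12832344] [0.68602565 0.18713912 0.1359519 ]
housing 1185 ((0.5670986175537109, 0.1838025152683258), (0.20667563378810883, 0.22703799605369568), 11.49142837524414)
side 124 (0.5090981125831604, -0.13582825660705566) 0.025045324116945267 0.03401450631933441
side 105 (0.5101307034492493, -0.23736809194087982) 0.025903183966875076 0.03389178785324665
side 184 (0.5173719525337219, -0.32852908968925476) 0.0254267156124115 0.034172647787596655
top 19 [0.54634251 0.1360139  0.13743003]
guide? 47 [0.65271924 0.14237897 0.1316096 ] [0.53476427 0.12964977 0.12801857] [0.67525914 0.18821105 0.13567876]
housing 1168 ((0.5315000414848328, 0.14952537417411804), (0.19360950589179993, 0.22745546698570251), 47.009132385253906)
```

```bash
python3 - <<'E'
from h import *
c=cam("wrist"); cv2.imwrite("pics/w0.png",c["pixels"]); print(c["world_from_camera"].round(3).tolist(),c["f"],c["k1"])
E
```

```text
[[1.0, 0.001, -0.002, 0.574], [0.0, -0.967, -0.254, 0.073], [-0.002, 0.254, -0.967, 0.384], [0.0, 0.0, 0.0, 1.0]] 313.7003117742501 -0.050780143698477165
```

drive_tool(motion=[{"tx":60,"tz":-30},{"tx":130,"ty":-60,"tz":-70},{"tx":130,"ty":-90,"tz":-105},{"tx":130,"ty":-90,"tz":-105},{"tx":130,"ty":-90,"tz":-105}])

```text
$.motion[0]: bad value
```

```bash
python3 - <<'E'
from h import *
c=cam("wrist"); cv2.imwrite("pics/w1.png",c["pixels"]); np.savez("w1.npz",W=c["W"],px=c["pixels"]);print(c["world_from_camera"].round(3).tolist(),c["f"],c["k1"])
E
```

```text
[[1.0, 0.001, -0.001, 0.574], [0.0, -0.967, -0.254, 0.073], [-0.001, 0.254, -0.967, 0.384], [0.0, 0.0, 0.0, 1.0]] 313.7003117742501 -0.050780143698477165
```

View pics/w1.png

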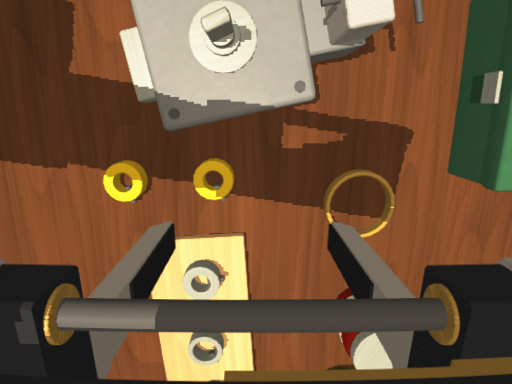

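The wrist view shows the shaft with its flats at (216,20), the mill, the yellow decoys at (125,181) and (213,180), and two of the board's collars at (201,280) and (206,347). The move was refused, so I'll resend it with complete rows.

drive_tool(motion=[{"tx":50,"ty":0,"tz":-20,"rx":0,"ry":0,"rz":0,"gripper":1},{"tx":100,"ty":-10,"tz":-55,"rx":0,"ry":0,"rz":0,"gripper":1},{"tx":100,"ty":-10,"tz":-55,"rx":0,"ry":0,"rz":0,"gripper":1},{"tx":100,"ty":-10,"tz":-55,"rx":0,"ry":0,"rz":0,"gripper":1}])

```text
time_s: 0.7
tool_pos: [0.5647, 0.0997, 0.2598]
tool_rot: [-3.141, 0.001, 1.571]
ft_force: [1.1, -0.4, -1.2]
width: 1.002
gripper_force: 0.0
```

```bash
python3 - <<'E'
from h import *
c=cam("wrist"); cv2.imwrite("pics/w2.png",c["pixels"]); np.savez("w2.npz",W=c["W"],px=c["pixels"]);print(c["world_from_camera"].round(3).tolist())
W=c["W"]; z=W[...,2]
m=(z>.1365)&(z<.146); n,l,st,ce=cv2.connectedComponentsWithStats(m.astype(np.uint8))
for i in range(1,n):
    if st[i,4]>40:
        q=W[l==i]; print(st[i],q.mean(0),cv2.minAreaRect(q[:,:2].astype(np.float32)))
for a,b in((.129,.1365),(.076,.083)):
    m=(z>a)&(z<b); n,l,st,ce=cv2.connectedComponentsWithStats(m.astype(np.uint8))
    for i in range(1,n):
        if st[i,4]>150:
            q=W[l==i]; print(a,st[i],q.mean(0),cv2.minAreaRect(q[:,:2].astype(np.float32)))
E
```

```text
[[1.0, 0.001, -0.0, 0.564], [0.001, -0.967, -0.255, 0.173], [-0.0, 0.255, -0.967, 0.439], [0.0, 0.0, 0.0, 1.0]]
[224 140  23  18 256] [0.54869881 0.13806664 0.13959193] ((0.5485538840293884, 0.13785240054130554), (0.021969616413116455, 0.011053813621401787), 23.044530868530273)
0.129 [ 326   95   44   58 1916] [0.6562973  0.16119354 0.13468513] ((0.6572737097740173, 0.16074471175670624), (0.03654394671320915, 0.04975150153040886), 11.987317085266113)
0.076 [  161     0   149   211 15905] [0.54572063 0.15426257 0.0799284 ] ((0.5393435955047607, 0.17952537536621094), (0.1483224630355835, 0.22412864863872528), 11.972468376159668)
0.076 [448  88  34 167 649] [0.81754934 0.10542058 0.07946855] ((0.8176774978637695, 0.09956848621368408), (0.2029617577791214, 0.004972240887582302), 89.53772735595703)
```

View pics/w2.png

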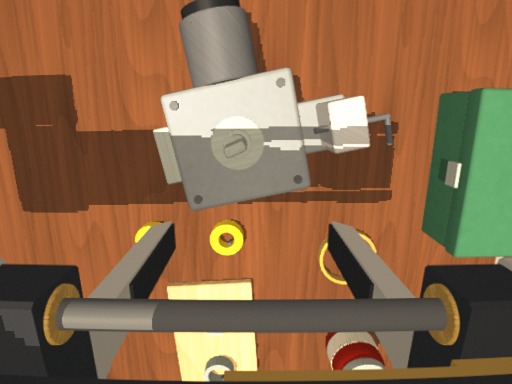

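The wrist view shows the shaft top at (235,147), with its long side at 23° in the world frame, and the block at (345,122). The mill's yaw is 12°. So the flats' normal is at -67° and the shaft needs a +79° turn. I'll pinch with tool y at -67°.

drive_tool(motion=[{"tx":10,"ty":-4,"tz":10,"rx":0,"ry":0,"rz":10,"gripper":0.7},{"tx":20,"ty":-8,"tz":20,"rx":0,"ry":0,"rz":20,"gripper":0.7},{"tx":30,"ty":-12,"tz":30,"rx":0,"ry":0,"rz":30,"gripper":0.7},{"tx":38,"ty":-16.5,"tz":50,"rx":0,"ry":0,"rz":40,"gripper":0.7},{"tx":38,"ty":-16.5,"tz":70,"rx":0,"ry":0,"rz":50,"gripper":0.7},{"tx":38,"ty":-16.5,"tz":90,"rx":0,"ry":0,"rz":60,"gripper":0.7},{"tx":38,"ty":-16.5,"tz":100,"rx":0,"ry":0,"rz":67,"gripper":0.6},{"tx":38,"ty":-16.5,"tz":130,"rx":0,"ry":0,"rz":67,"gripper":0.5},{"tx":38,"ty":-16.5,"tz":152,"rx":0,"ry":0,"rz":67,"gripper":0.5},{"tx":38,"ty":-16.5,"tz":152,"rx":0,"ry":0,"rz":67,"gripper":0.5},{"tx":38,"ty":-16.5,"tz":152,"rx":0,"ry":0,"rz":67,"gripper":0},{"tx":38,"ty":-16.5,"tz":152,"rx":0,"ry":0,"rz":67,"gripper":0},{"tx":38,"ty":-16.5,"tz":152,"rx":0,"ry":0,"rz":67,"gripper":0},{"tx":38,"ty":-16.5,"tz":152,"rx":0,"ry":0,"rz":67,"gripper":0},{"tx":38,"ty":-16.5,"tz":152,"rx":0,"ry":0,"rz":67,"gripper":0}], squeeze=12)

```text
time_s: 2.62
tool_pos: [0.5488, 0.1385, 0.1091]
tool_rot: [-3.141, -0.001, 0.402]
ft_force: [-1.4, 0.9, 3.1]
width: 0.118
gripper_force: 12.0
```

The width is 11.1 mm, so the pads are on the flats. Now I'll turn the shaft +79°.

drive_tool(motion=[{"tx":0,"ty":0,"tz":0,"rx":0,"ry":0,"rz":-8,"gripper":0},{"tx":0,"ty":0,"tz":0,"rx":0,"ry":0,"rz":-17,"gripper":0},{"tx":0,"ty":0,"tz":0,"rx":0,"ry":0,"rz":-26,"gripper":0},{"tx":0,"ty":0,"tz":0,"rx":0,"ry":0,"rz":-35,"gripper":0},{"tx":0,"ty":0,"tz":0,"rx":0,"ry":0,"rz":-44,"gripper":0},{"tx":0,"ty":0,"tz":0,"rx":0,"ry":0,"rz":-53,"gripper":0},{"tx":0,"ty":0,"tz":0,"rx":0,"ry":0,"rz":-62,"gripper":0},{"tx":0,"ty":0,"tz":0,"rx":0,"ry":0,"rz":-71,"gripper":0},{"tx":0,"ty":0,"tz":0,"rx":0,"ry":0,"rz":-79,"gripper":0},{"tx":0,"ty":0,"tz":0,"rx":0,"ry":0,"rz":-79,"gripper":0},{"tx":0,"ty":0,"tz":0,"rx":0,"ry":0,"rz":-79,"gripper":0},{"tx":0,"ty":0,"tz":0,"rx":0,"ry":0,"rz":-79,"gripper":0}], squeeze=25)

```text
time_s: 4.12
tool_pos: [0.5488, 0.1384, 0.1091]
tool_rot: [3.141, -0.001, 1.779]
ft_force: [-1.3, 2.8, 5.6]
width: 0.115
gripper_force: 25.0
```

```bash
python3 - <<'E'
from h import *
s=get_state();print(s["tool_pos"],np.degrees(s["tool_rot"]),s["ft_force"],s["moment"],s["width"],s["qpos"])
E
```

```text
[0.54880789 0.13843162 0.10909673] [ 1.79947435e+02 -3.56325739e-02  1.01925762e+02] [-1.2705077   2.83303289  5.61297135] [0.44286776 0.36445737 0.00241174] 0.11508731946307188 [ 9.37523542e-02  2.83822944e-01  1.65736654e+00  7.75377669e-04
  1.19956282e+00 -1.14672158e-01]
```

drive_tool(motion=[{"tx":0,"ty":0,"tz":0,"rx":0,"ry":0,"rz":0,"gripper":0.5},{"tx":0,"ty":0,"tz":0,"rx":0,"ry":0,"rz":0,"gripper":0.5},{"tx":0,"ty":0,"tz":-30,"rx":0,"ry":0,"rz":0,"gripper":0.6},{"tx":0,"ty":0,"tz":-80,"rx":0,"ry":0,"rz":0,"gripper":1},{"tx":-40,"ty":0,"tz":-130,"rx":0,"ry":0,"rz":0,"gripper":1},{"tx":-40,"ty":0,"tz":-130,"rx":0,"ry":0,"rz":0,"gripper":1},{"tx":-40,"ty":0,"tz":-130,"rx":0,"ry":0,"rz":0,"gripper":1}])

```text
time_s: 5.0
tool_pos: [0.5563, 0.0986, 0.2375]
tool_rot: [-3.14, -0.0, 1.779]
ft_force: [-0.7, -0.3, 0.2]
width: 0.825
gripper_force: 0.0
```

```bash
cat > mill.py <<'E'
from h import *
c=cam("wrist"); cv2.imwrite("pics/w3.png",c["pixels"]); np.savez("w3.npz",W=c["W"],px=c["pixels"]);print(get_state()["tool_pos"],get_state()["ft_force"],get_state()["moment"])
W=c["W"]; z=W[...,2]
for a,b in((.1365,.146),(.129,.1365),(.076,.083)):
    m=(z>a)&(z<b); n,l,st,ce=cv2.connectedComponentsWithStats(m.astype(np.uint8))
    for i in range(1,n):
        if st[i,4]>80:
            q=W[l==i]; print(a,st[i],q.mean(0).round(4),cv2.minAreaRect(q[:,:2].astype(np.float32)))
E
python3 mill.py
```

```text
[0.5555977  0.09895745 0.2365377 ] [-0.47998735 -0.06007462  0.23993936] [-0.00590111 -0.02372179 -0.04903108]
0.1365 [247 138  12  25 286] [0.5484 0.138  0.1397] ((0.548460066318512, 0.1376039683818817), (0.009815126657485962, 0.02146165259182453), 11.976669311523438)
0.129 [ 353  122   45   55 2152] [0.6561 0.1613 0.1346] ((0.6573725342750549, 0.1607171893119812), (0.03596077114343643, 0.049722928553819656), 11.695727348327637)
0.076 [  181     0   143   205 17791] [0.5449 0.1525 0.08  ] ((0.5408113598823547, 0.1728222817182541), (0.14828848838806152, 0.20908400416374207), 11.882575035095215)
0.076 [452 140  55 125 598] [0.8175 0.1276 0.0795] ((0.8172109127044678, 0.12426935881376266), (0.1543019562959671, 0.005498754791915417), 88.7711181640625)
```

The shaft's short side is at 11.98° and the mill's at 11.9°, so they're aligned. Next I'll look over the collars.

drive_tool(motion=[{"tx":-50,"ty":-17,"tz":-5,"rx":0,"ry":0,"rz":3,"gripper":1},{"tx":-105,"ty":-35,"tz":-10,"rx":0,"ry":0,"rz":6,"gripper":1},{"tx":-160,"ty":-53,"tz":-10,"rx":0,"ry":0,"rz":9,"gripper":1},{"tx":-215,"ty":-71,"tz":-10,"rx":0,"ry":0,"rz":12,"gripper":1},{"tx":-270,"ty":-89,"tz":-10,"rx":0,"ry":0,"rz":12,"gripper":1},{"tx":-325,"ty":-106,"tz":-10,"rx":0,"ry":0,"rz":12,"gripper":1},{"tx":-363,"ty":-118,"tz":-10,"rx":0,"ry":0,"rz":12,"gripper":1},{"tx":-363,"ty":-118,"tz":-10,"rx":0,"ry":0,"rz":12,"gripper":1},{"tx":-363,"ty":-118,"tz":-10,"rx":0,"ry":0,"rz":12,"gripper":1}])

```text
time_s: 6.18
tool_pos: [0.5163, -0.2792, 0.2465]
tool_rot: [-3.139, -0.003, 1.571]
ft_force: [0.5, 0.0, 0.5]
width: 1.001
gripper_force: 0.0
```

```bash
cat > col.py <<'E'
from h import *
c=cam("wrist"); cv2.imwrite("pics/w4.png",c["pixels"]); np.savez("w4.npz",W=c["W"],px=c["pixels"]);s=get_state();print(s["tool_pos"],np.degrees(s["tool_rot"]))
W=c["W"]; z=W[...,2]; print(c["world_from_camera"].round(3).tolist())
m=(z>.0325)&(z<.042)&(W[...,0]<.57)&(W[...,1]<-.08); n,l,st,ce=cv2.connectedComponentsWithStats(m.astype(np.uint8))
for i in range(1,n):
    if st[i,4]>80:
        q=W[l==i]; (cc,r)=cv2.minEnclosingCircle(q[:,:2].astype(np.float32))
        area=(q[:,2]*0+1).sum()
        print(st[i],q.mean(0).round(4),np.round(cc,4),round(r,4),"inner r(1%)",np.percentile(np.hypot(*(q[:,:2]-cc).T),[1,3,99]).round(4))
E
python3 col.py
```

```text
[ 0.5166166  -0.27891075  0.24700304] [-1.79882799e+02 -1.23785710e-01  9.00829856e+01]
[[1.0, 0.001, -0.002, 0.516], [0.001, -0.968, -0.252, -0.207], [-0.002, 0.252, -0.968, 0.426], [0.0, 0.0, 0.0, 1.0]]
[ 227   28   40   43 1029] [ 0.5099 -0.1351  0.0358] [ 0.51   -0.1351] 0.0241 inner r(1%) [0.0118 0.0122 0.0235]
[229 119  39  39 626] [ 0.5115 -0.2373  0.0356] [ 0.5115 -0.2375] 0.0241 inner r(1%) [0.0163 0.0165 0.024 ]
[236 193  37  35 885] [ 0.5191 -0.3297  0.0358] [ 0.519  -0.3307] 0.024 inner r(1%) [0.0082 0.0087 0.0237]
[201 369  25  12  97] [ 0.458  -0.5964  0.037 ] [ 0.4569 -0.5997] 0.0211 inner r(1%) [0.0023 0.0027 0.021 ]
```

View pics/w4.png

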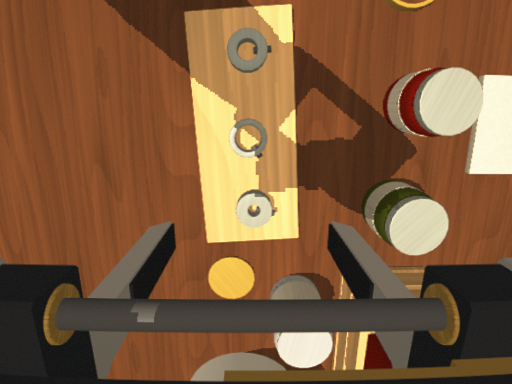

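The view shows the 24 mm bored collar at (247,49), with its dark screw on the right at (268,48). The 33 mm one is at (248,137) and the 16 mm one at (255,208). Now I'll measure the screw's yaw.

```bash
python3 - <<'E'
from h import *
d=np.load("w4.npz");W=d["W"];px=d["px"]
C=np.array([.5100,-.1351]); D=W[...,:2]-C; r=np.hypot(D[...,0],D[...,1]); z=W[...,2]
for lo,hi in((.0245,.0285),(.0255,.0285)):
    m=(r>lo)&(r<hi)&(z>.021)&(z<.031); q=D[m]
    print(m.sum(),q.mean(0),np.degrees(np.arctan2(*q.mean(0)[::-1])), np.argwhere(m).mean(0)[::-1], r[m].max(), z[m].max())
E
```

```text
21 [0.02625227 0.00146405] 3.191985815126886 [269.  49.] 0.027856952593040534 0.029815537622042254
14 [0.02683779 0.00144813] 3.088600436252511 [269.5  49. ] 0.027856952593040534 0.029519653109185695
```

drive_tool(motion=[{"tx":20,"ty":-10,"tz":10,"rx":0,"ry":0,"rz":10,"gripper":1},{"tx":40,"ty":-20,"tz":20,"rx":0,"ry":0,"rz":20,"gripper":0.8},{"tx":60,"ty":-30,"tz":40,"rx":0,"ry":0,"rz":30,"gripper":0.8},{"tx":80,"ty":-40,"tz":60,"rx":0,"ry":0,"rz":40,"gripper":0.8},{"tx":100,"ty":-50,"tz":80,"rx":0,"ry":0,"rz":50,"gripper":0.8},{"tx":120,"ty":-60,"tz":100,"rx":0,"ry":0,"rz":60,"gripper":0.8},{"tx":144,"ty":-66,"tz":115,"rx":0,"ry":0,"rz":70,"gripper":0.8},{"tx":144,"ty":-66,"tz":120,"rx":0,"ry":0,"rz":80,"gripper":0.8},{"tx":144,"ty":-66,"tz":120,"rx":0,"ry":0,"rz":87,"gripper":0.8},{"tx":144,"ty":-66,"tz":120,"rx":0,"ry":0,"rz":87,"gripper":0.8},{"tx":144,"ty":-66,"tz":120,"rx":0,"ry":0,"rz":87,"gripper":0.8}])

```text
time_s: 7.6
tool_pos: [0.4509, -0.1359, 0.1285]
tool_rot: [-3.142, -0.0, 0.055]
ft_force: [0.6, -0.6, 0.3]
width: 0.804
gripper_force: 0.0
```

```bash
cat > col2.py <<'E'
from h import *
c=cam("wrist"); W=c["W"]; z=W[...,2]; np.savez("w5.npz",W=W,px=c["pixels"]); s=get_state();print(s["tool_pos"],np.degrees(s["tool_rot"]),s["qpos"].round(2))
m=(z>.0325)&(z<.042)&(np.hypot(W[...,0]-.51,W[...,1]+.1351)<.03)
q=W[m]; cc,r=cv2.minEnclosingCircle(q[:,:2].astype(np.float32)); C=np.array(cc); print(m.sum(),C,r,q.mean(0), np.percentile(np.hypot(*(q[:,:2]-C).T),[1,3]))
D=W[...,:2]-C; rr=np.hypot(D[...,0],D[...,1]); m2=(rr>.0252)&(rr<.029)&(z>.021)&(z<.031)
k=D[m2]; print(m2.sum(),k.mean(0),np.degrees(np.arctan2(*k.mean(0)[::-1])),rr[m2].max())
px=c["pixels"]; rc=np.argwhere(m|m2); a,b=rc.min(0)-20,rc.max(0)+20
cv2.imwrite("pics/w5.png",cv2.resize(px[max(a[0],0):b[0],max(a[1],0):b[1]],None,fx=4,fy=4)); print(a,b)
E
python3 col2.py
```

```text
[ 0.45095887 -0.1362032   0.12856864] [ 1.79997000e+02 -1.35117714e-02  3.13280120e+00] [-0.48  0.07  1.87  0.    1.21  1.04]
1801 [ 0.51048857 -0.13547145] 0.02398712933063507 [ 0.51044354 -0.1350301   0.03572651] [0.01200109 0.01236509]
29 [0.02628976 0.00269955] 5.862840790617401 0.02771614015523588
[ 75 206] [175 300]
```

View pics/w5.png

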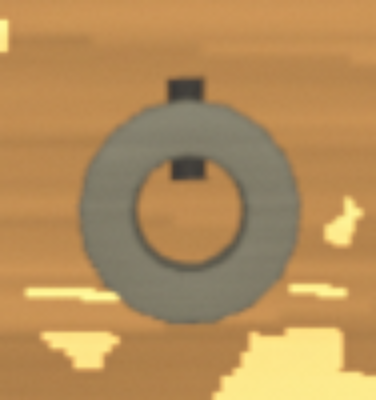

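The crop shows the collar seen from above. The screw head is at crop (186,90), which is full-image (252.5,97.5), and the inner tip is at crop (189,168), full-image (253.2,117). I'll get the yaw by intersecting those rays with z = 25 mm.

```bash
python3 - <<'E'
from h import *
c=cam("wrist"); f=c["f"];K=np.array([[f,0,c["cx"]],[0,f,c["cy"]],[0,0,1.]]);T=c["world_from_camera"]
px=c["pixels"].astype(int); g=px.max(2)
def w(u,v,z):
    p=cv2.undistortPoints(np.array([[[u,v]]],float),K,np.array([c["k1"],0,0,0.]))[0,0]
    d=T[:3,:3]@np.array([*p,1.]); return (T[:3,3]+d*(z-T[2,3])/d[2])[:2]
C=np.array([.5103,-.1353])
dark=g<75; P=[]
for v in range(85,125):
    for u in range(235,272):
        if dark[v,u]:P.append((u,v,*w(u,v,.027)))
P=np.array(P); r=np.hypot(*(P[:,2:]-C).T)
for lo,hi in((.024,.032),(.004,.0125)):
    q=P[(r>lo)&(r<hi)]; m=q.mean(0); print(len(q),m,np.degrees(np.arctan2(*(m[2:]-C)[::-1])))
a=P[(r>.024)&(r<.032)].mean(0)[2:];b=P[(r>.004)&(r<.0125)].mean(0)[2:]
print("yaw",np.degrees(np.arctan2(*(a-b)[::-1])))
E
```

```text
36 [ 2.51500000e+02  9.67777778e+01  5.36273662e-01 -1.32666851e-01] 5.788734019309167
29 [ 2.51931034e+02  1.16586207e+02  5.19662698e-01 -1.33960512e-01] 8.14185702972452
yaw 4.453200911676385
```

drive_tool(motion=[{"tx":30,"ty":1,"tz":0,"rx":0,"ry":0,"rz":-2,"gripper":0.8},{"tx":59.5,"ty":2.3,"tz":20,"rx":0,"ry":0,"rz":-2,"gripper":0.8},{"tx":59.5,"ty":2.3,"tz":60,"rx":0,"ry":0,"rz":-2,"gripper":0.8},{"tx":59.5,"ty":2.3,"tz":95,"rx":0,"ry":0,"rz":-2,"gripper":0.8},{"tx":59.5,"ty":2.3,"tz":110,"rx":0,"ry":0,"rz":-2,"gripper":0.8},{"tx":59.5,"ty":2.3,"tz":110.5,"rx":0,"ry":0,"rz":-2,"gripper":0.8},{"tx":59.5,"ty":2.3,"tz":110.5,"rx":0,"ry":0,"rz":-2,"gripper":0.8}])

```text
time_s: 8.57
tool_pos: [0.5117, -0.1366, 0.0194]
tool_rot: [3.14, -0.002, 0.087]
ft_force: [-0.6, 0.4, -0.3]
width: 0.803
gripper_force: 0.0
```

drive_tool(motion=[{"tx":0,"ty":0,"tz":0,"rx":0,"ry":0,"rz":0,"gripper":0.6},{"tx":0,"ty":0,"tz":0,"rx":0,"ry":0,"rz":0,"gripper":0.4},{"tx":0,"ty":0,"tz":0,"rx":0,"ry":0,"rz":0,"gripper":0.4},{"tx":0,"ty":0,"tz":0,"rx":0,"ry":0,"rz":0,"gripper":0.4},{"tx":0,"ty":0,"tz":0,"rx":0,"ry":0,"rz":0,"gripper":0.4}], squeeze=30)

```text
time_s: 9.2
tool_pos: [0.5107, -0.1356, 0.0185]
tool_rot: [-3.141, -0.001, 0.087]
ft_force: [-1.5, 2.5, 5.9]
width: 0.513
gripper_force: 30.0
```

The grip width is 48.2 mm, so I have the collar. I'll lift it and carry it above the shaft.

drive_tool(motion=[{"tx":0,"ty":0,"tz":-15,"rx":0,"ry":0,"rz":0,"gripper":0.4},{"tx":0,"ty":0,"tz":-45,"rx":0,"ry":0,"rz":0,"gripper":0.4},{"tx":0,"ty":0,"tz":-90,"rx":0,"ry":0,"rz":0,"gripper":0.4},{"tx":0,"ty":0,"tz":-135,"rx":0,"ry":0,"rz":0,"gripper":0.4},{"tx":5,"ty":-15,"tz":-165,"rx":0,"ry":0,"rz":-1,"gripper":0.4},{"tx":12,"ty":-50,"tz":-165,"rx":0,"ry":0,"rz":-2,"gripper":0.4},{"tx":22,"ty":-90,"tz":-165,"rx":0,"ry":0,"rz":-3,"gripper":0.4},{"tx":32,"ty":-130,"tz":-165,"rx":0,"ry":0,"rz":-4,"gripper":0.4},{"tx":42,"ty":-170,"tz":-165,"rx":0,"ry":0,"rz":-5,"gripper":0.4},{"tx":52,"ty":-210,"tz":-165,"rx":0,"ry":0,"rz":-6,"gripper":0.4},{"tx":58,"ty":-245,"tz":-165,"rx":0,"ry":0,"rz":-7,"gripper":0.4},{"tx":62,"ty":-262,"tz":-165,"rx":0,"ry":0,"rz":-7,"gripper":0.4},{"tx":62,"ty":-269.7,"tz":-165,"rx":0,"ry":0,"rz":-7,"gripper":0.4},{"tx":62,"ty":-269.7,"tz":-165,"rx":0,"ry":0,"rz":-7,"gripper":0.4},{"tx":62,"ty":-269.7,"tz":-165,"rx":0,"ry":0,"rz":-7,"gripper":0.4},{"tx":62,"ty":-269.7,"tz":-165,"rx":0,"ry":0,"rz":-7,"gripper":0.4}])

```text
time_s: 11.2
tool_pos: [0.5487, 0.1372, 0.183]
tool_rot: [3.141, 0.0, 0.208]
ft_force: [-0.5, -0.6, -1.2]
width: 0.513
gripper_force: 30.0
```

```bash
python3 - <<'E'
from h import *
s=get_state(); t=s["tool_pos"]; print(t,np.degrees(s["tool_rot"]),s["ft_force"],s["moment"],s["width"])
for n,box in(("scene",(255,345,110,230)),("side",(150,260,90,230))):
    c=cam(n); W=c["W"]; px=c["pixels"]; z=W[...,2]
    cr=px[box[2]:box[3],box[0]:box[1]]; cv2.imwrite(f"pics/{n}1.png",cv2.resize(cr,None,fx=5,fy=5))
    near=np.hypot(W[...,0]-t[0],W[...,1]-t[1])<.035
    m=near&(z>.18)&(z<.208); q=W[m]; print(n,m.sum(),q.min(0).round(4),q.max(0).round(4))
    q=W[near&(z>.135)&(z<.146)]; print("shaft",len(q),np.median(q,0).round(4))
    np.savez(n+"1.npz",W=W,px=px)
E
```

```text
[0.54872225 0.13721646 0.18295567] [1.79986123e+02 6.22851861e-03 1.19208564e+01] [-0.53623532 -0.59042235 -1.19688734] [ 0.00818092  0.09527043 -0.0247508 ] 0.5132368476294727
scene 245 [0.5253 0.1064 0.1803] [0.5778 0.1717 0.2078]
shaft 29 [0.5518 0.1356 0.1403]
side 173 [0.522  0.1026 0.1805] [0.5709 0.1667 0.2078]
shaft 16 [0.5469 0.1368 0.1373]
```

View pics/scene1.png

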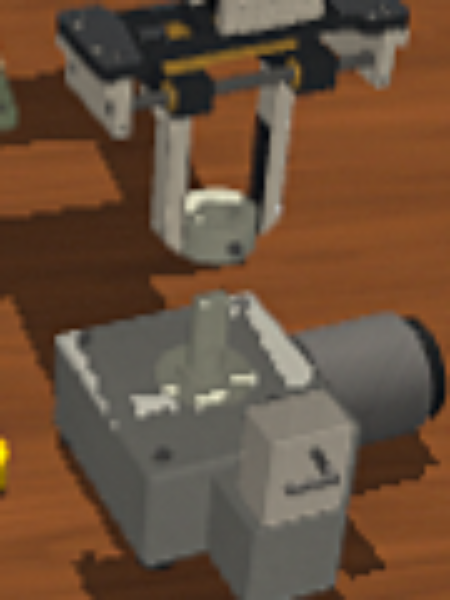

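The crop shows the collar held level, with the dark screw at crop (235,247) pointing towards the guide block, directly above the shaft at crop (208,310). I'll correct about 1 mm and descend to just above the shaft end.

drive_tool(motion=[{"tx":0.3,"ty":-1,"tz":10,"rx":0,"ry":0,"rz":0,"gripper":0.4},{"tx":0.3,"ty":-1,"tz":25,"rx":0,"ry":0,"rz":0,"gripper":0.4},{"tx":0.3,"ty":-1,"tz":33,"rx":0,"ry":0,"rz":0,"gripper":0.4},{"tx":0.3,"ty":-1,"tz":33,"rx":0,"ry":0,"rz":0,"gripper":0.4},{"tx":0.3,"ty":-1,"tz":33,"rx":0,"ry":0,"rz":0,"gripper":0.4}])

```text
time_s: 11.92
tool_pos: [0.549, 0.1393, 0.1501]
tool_rot: [3.142, -0.0, 0.21]
ft_force: [-1.2, -0.7, -1.8]
width: 0.508
gripper_force: 30.0
```

```bash
cat > st.py <<'E'
from h import *
A=[]
for i in range(6):
    read_camera("side"); s=get_state(); A.append(np.r_[s["tool_pos"]*1e3,s["ft_force"],s["moment"],(np.degrees(s["tool_rot"])+360)%360])
print(np.mean(A,0).round(2),np.std(A,0).round(2)[:3],s["time_s"],s["width"])
E
python3 st.py
```

```text
[ 5.4915e+02  1.3926e+02  1.5047e+02 -9.0000e-02 -1.3000e-01 -1.5300e+00
  3.0000e-02  9.0000e-02 -1.0000e-02  1.7999e+02  3.5994e+02  1.2000e+01] [0.09 0.01 0.08] 12.225 0.5072227564608905
```

drive_tool(motion=[{"tx":0,"ty":0.6,"tz":4,"rx":0,"ry":0,"rz":0,"gripper":0.4},{"tx":0,"ty":0.6,"tz":8,"rx":0,"ry":0,"rz":0,"gripper":0.4},{"tx":0,"ty":0.6,"tz":11,"rx":0,"ry":0,"rz":0,"gripper":0.4},{"tx":0,"ty":0.6,"tz":11,"rx":0,"ry":0,"rz":0,"gripper":0.4}])

```text
time_s: 12.72
tool_pos: [0.5485, 0.1386, 0.1384]
tool_rot: [-3.141, 0.001, 0.209]
ft_force: [-0.6, 0.6, -1.2]
width: 0.511
gripper_force: 30.0
```

```bash
python3 st.py
```

```text
[ 5.4894e+02  1.3861e+02  1.3899e+02  2.8000e-01 -1.0000e-02 -1.7000e+00
  4.0000e-02  1.0000e-01  1.0000e-02  1.8000e+02  2.3999e+02  1.2000e+01] [0.12 0.02 0.17] 13.025 0.5108052078805901
```

The bore is over the shaft end with no contact force. Next the screw has to pass along the flat.

drive_tool(motion=[{"tx":0,"ty":0,"tz":3,"rx":0,"ry":0,"rz":0,"gripper":0.4},{"tx":0,"ty":0,"tz":6,"rx":0,"ry":0,"rz":0,"gripper":0.4},{"tx":0,"ty":0,"tz":9,"rx":0,"ry":0,"rz":0,"gripper":0.4},{"tx":0,"ty":0,"tz":9,"rx":0,"ry":0,"rz":0,"gripper":0.4}])

```text
time_s: 13.52
tool_pos: [0.5485, 0.1386, 0.1294]
tool_rot: [-3.141, 0.001, 0.209]
ft_force: [-0.1, 0.3, -2.3]
width: 0.509
gripper_force: 30.0
```

```bash
python3 st.py
```

```text
[ 5.4892e+02  1.3861e+02  1.2996e+02  1.2000e-01  2.3000e-01 -1.8100e+00
  5.0000e-02  8.0000e-02 -2.0000e-02  1.8000e+02  2.4000e+02  1.2000e+01] [0.12 0.01 0.15] 13.825 0.5103656105355588
```

drive_tool(motion=[{"tx":0,"ty":0,"tz":4,"rx":0,"ry":0,"rz":0,"gripper":0.4},{"tx":0,"ty":0,"tz":8,"rx":0,"ry":0,"rz":0,"gripper":0.4},{"tx":0,"ty":0,"tz":11,"rx":0,"ry":0,"rz":0,"gripper":0.4},{"tx":0,"ty":0,"tz":13.5,"rx":0,"ry":0,"rz":0,"gripper":0.4},{"tx":0,"ty":0,"tz":13.5,"rx":0,"ry":0,"rz":0,"gripper":0.4},{"tx":0,"ty":0,"tz":13.5,"rx":0,"ry":0,"rz":0,"gripper":0.4}])

```text
time_s: 14.58
tool_pos: [0.549, 0.1386, 0.1165]
tool_rot: [3.142, -0.0, 0.209]
ft_force: [-0.5, -0.8, -1.1]
width: 0.512
gripper_force: 30.0
```

```bash
python3 st.py; python3 - <<'E'
from h import *
t=get_state()["tool_pos"]
for n,box in(("scene",(255,345,130,230)),("side",(150,260,90,230))):
    c=cam(n); W=c["W"]; px=c["pixels"]; z=W[...,2]
    cr=px[box[2]:box[3],box[0]:box[1]]; cv2.imwrite(f"pics/{n}2.png",cv2.resize(cr,None,fx=6,fy=6) if n=="scene" else cr)
    D=W[...,:2]-[.549,.1384]; r=np.hypot(D[...,0],D[...,1])
    u=D@[np.cos(.209),np.sin(.209)]; v=D@[-np.sin(.209),np.cos(.209)]
    q=W[(r>.0135)&(r<.022)&(abs(v)<.014)&(z>.129)&(z<.14)]; print(n,"collar top",len(q),np.median(q[:,2]),q[:,2].std())
    q=W[(u>.1)&(u<.125)&(abs(v)<.02)&(z>.13)&(z<.14)]; print("block top",len(q),np.median(q[:,2]))
    q=W[(r<.008)&(z>.136)&(z<.146)]; print("shaft top",len(q),np.median(q[:,2]))
E
```

```text
[ 5.4901e+02  1.3862e+02  1.1661e+02  4.0000e-02  1.3000e-01 -1.5400e+00
  5.0000e-02  1.0000e-01 -3.0000e-02  1.8000e+02  3.5998e+02  1.2000e+01] [0.03 0.01 0.03] 14.875 0.5084200865220088
scene collar top 36 0.13533795101952611 0.0015554053875623565
block top 80 0.13655019541085484
shaft top 15 0.1411313619269854
side collar top 20 0.1323462980047821 0.0012984872319545722
block top 12 0.13248865498611578
shaft top 10 0.13686568599888926
```

View pics/scene2.png

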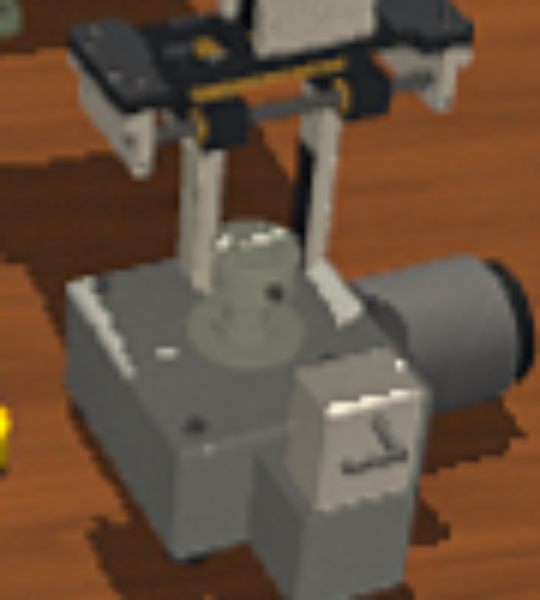

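The crop shows the collar level on the shaft, with the screw at crop (275,292) facing the block. I'll do a quick check of the screw's direction from its dark pixels.

```bash
python3 - <<'E'
from h import *
c=cam("scene"); f=c["f"];K=np.array([[f,0,c["cx"]],[0,f,c["cy"]],[0,0,1.]]);T=c["world_from_camera"]
g=c["pixels"].max(2).astype(float)[174:184,295:307]; W=c["W"][174:184,295:307]
print(g.astype(int))
w=np.clip(80-g,0,None)
v,u=np.mgrid[174:184,295:307]; uu=(w*u).sum()/w.sum(); vv=(w*v).sum()/w.sum()
p=cv2.undistortPoints(np.array([[[uu,vv]]]),K,np.array([c["k1"],0,0,0.]))[0,0]; d=T[:3,:3]@np.array([*p,1.]); o=T[:3,3]
# offset so the ray is at the cylinder r=.0285 front: intersect plane u=.0285
n=np.array([np.cos(.209),np.sin(.209),0]); S=np.array([.549,.1384,0])
s=(.0285-(o-S)@n)/(d@n); P=o+s*d-S; print(uu,vv,P,"lateral",P@[-n[1],n[0],0],"deg",np.degrees(np.arctan2(P[1],P[0])))
E
```

```text
[[113 114 113 114 115 114 114 122 119  93  64 142]
 [123 125 125 126 126 124 120 119 113  93  85 168]
 [121 123 124 126 128 129 122 119 111  96  88 117]
 [120 121 122 125 109  87  89 112 111  95  91  83]
 [120 122 124 126  84  54  57  97 110  97  93  89]
 [120 122 125 127  94  59  49  99 102  94  93  92]
 [123 122 124 125 120 100  94 104  98  93  93  95]
 [116 115 118 112 110 111 112 112 105  96  93  95]
 [116 119 117 112 103 111 114 112 112 104  94  93]
 [119 122 120 112 106 116 114 111 114 111 103  95]]
301.14529914529913 177.89743589743588 [0.02791692 0.00573828 0.12753584] lateral -0.00017884517233002795 deg 11.615276196919712
```

```bash
python3 -c "
from workcell import *
print(sign_off())"
```

```text
the job is handed in; nothing more can be done
None
```

The job is handed in at about 15 s of the 72 s allowed: the gripper still holds the 24 mm bored collar level on the shaft, with its screw over the flat, pointing at the hex key to within a few degrees and within about 1–2 mm of the key's height.

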